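Seal the sample canister with the snap-ring pliers

TASK

Close up the small steel food-sample canister: set its lid fully home on the rim while the ring still stands open, then take the pliers by both handles, bring their jaws over the ring's two ears and squeeze until the catch clicks and the ring stays shut by itself. Stop squeezing at the click, as the ears bend if pressed much harder, and do not pinch the ring shut with the fingers. Finally lay the pliers down gently, flat on the table and clear of the canister, and leave the canister and the other things standing where they are.

Things in the scene. Friction and masses are not known exactly. Their poses are not given: they have to be found in the camera images.
- canister: Round steel canister, 60 mm wide, 56 mm tall, about 0.6 kg, standing loose. Origin: centre of its underside, z up; x points away from the ring's ears (ears at -x, hinge pin at x = +41 mm). Round its rim lies a steel ring of two hinged halves, 79 mm outside diameter when shut, z = 48 to 64 mm, springing open. Over 12 N on each ear bends them.
- rim (a point): Centre of the canister's mouth, level with the rim, 56 mm above the canister's underside. Mouth 53 mm wide.
- ring_left (a joint): Closing angle (rad) of the ring's left half; the right half is linked and moves alike. 0: open, as at the start, and again if let go unlatched. The catch's tongue is set long or short by its thumbscrew, unknown in advance: the pawl clears the tooth at 0.03 to 0.085 (5 to 10 N on each ear) and the ring then stays shut at 0.045 to 0.095, hard stop just beyond.
- ear_left (a point): Middle of the outer face of the ring's left ear (canister's +y side), 55 mm above the canister's underside, 49 mm in front of its axis. Each ear is an upright plate, 5 mm thick, from 39 to 57 mm in front of the axis, z = 46 to 65 mm. Outer faces of the two ears: 28 mm apart while open (30 mm at the tips), 20 to 11 mm when shut.
- ear_right (a point): The same point on the right ear.
- catch (a point): Nose of the spring pawl of the catch, on top of the left ear. The catch (toothed tongue with a thumbscrew under a pawl) fills z = 65 to 78 mm above the canister's underside, from 32 mm left to 27 mm right of the middle while open: keep the jaws below it.
- lid: Loose steel lid with a knob, 68 mm wide, about 120 g, lying plug down. Origin: centre of its underside. Plug 50 mm wide with a chamfered foot, z = 0 to 9 mm; flange z = 9 to 12.5 mm; round knob 18 mm wide, z = 28 to 40 mm. Home on the canister its origin is 47 mm above the canister's origin, on the same axis (1.5 mm play all round), the flange on the rim.
- pliers: Snap-ring pliers, 163 mm long, 130 g, lying flat: steel jaws, black handles, sprung open. Origin: underside of the pivot; x along the middle line towards the jaws (while open), z up. Handles reach 112 mm behind the pivot, 18 mm tall from the underside. At the ears: pivot 98 mm in front of the canister's axis, underside 46 mm above the table, middle line on the canister's x axis.
- pliers_grip (a point): Point midway between the handles' grip flats, 70 mm behind the pivot, 9 mm above the underside, also the balance point. Outer sides parallel there over 20 mm, 69 mm apart when open. A finger needs about 5 N to start closing them, then 6 N + 0.36 x the sum on both ears. The catch clicks at 9 to 13 N, fingers 46 to 29 mm apart; the force then falls to 6 to 8 N, and some 4 mm on rises steeply.
- pliers_jaws (a point): Point midway between the two jaw pads, 46 mm ahead of the pivot, 9 mm above the underside. Pads 10 mm long and 10 mm tall, 37 mm apart when open, 20 to 11 mm on the shut ring. While being closed the pliers creep some 6 mm forward between the fingers.
- pliers_half (a joint): Closing angle of the pliers (rad): 0 fully open, 0.35 to 0.58 with the jaws on the shut ring, as its tongue is set.
- sauce_pot_1: Bystander: lidded portion pot with red sauce, 53 mm wide, 36 mm tall, origin under its centre.
- sauce_pot_2: Bystander: lidded portion pot with brown sauce, 53 mm wide, 36 mm tall, origin under its centre.
- rice_tub: Bystander: white lidded food tub, 103 x 144 x 56 mm, origin under its centre.
- salt_shaker: Bystander: glass salt shaker, 44 mm wide, 90 mm tall, origin under its centre.
Things that resemble listed ones, but are neither listed nor needed, are in the scene too. What is shaped like the lid but purple or yellow is not meant.

How it is judged (in metres and radians):
On the way, in this order (a step that is already met when the one before it is completed fails the run):
1. the lid is home on the canister while the ring is still open (horizontal distance between lid and canister below 0.003 m and z of lid in the frame of canister between 0.044 and 0.0495 m and angle between lid's own z axis and vertical below 0.06 rad and value of joint ring_left below 0.03 rad), for 0.2 s.
2. the ring is pressed shut with the pliers' jaws at its ears (value of joint ring_left above 0.04 rad and horizontal distance between pliers and canister below 0.115 m and height (world z) of pliers above 0.025 m), for 0.1 s.
At the end, for the whole second after the job is handed in: The ring stays snapped shut by itself; the lid is home under it (3 mm); the canister stands upright within 40 mm of where it stood; the pliers lie at rest flat on the table, their pivot over 130 mm from the canister's axis (value of joint ring_left above 0.04 rad and horizontal distance between lid and canister below 0.003 m and z of lid in the frame of canister between 0.044 and 0.0495 m and angle between each of lid, canister's own z axis and vertical below 0.06 rad and height (world z) of canister below 0.005 m and distance of canister from where it was at the start of the episode below 0.04 m and height (world z) of pliers below 0.006 m and angle between pliers's own z axis and vertical below 0.1 rad and linear speed of pliers below 0.02 m/s and horizontal distance between pliers and canister above 0.13 m); the robot touches nothing.
It fails at once if the ears are bent: the pliers press on the canister with over 24 N in all (both ears together) (contact force between pliers and canister above 24 N).
It fails at once if the fingers press on the ring (over 3 N) while it closes (contact force between the fingers and canister above 3 N and value of joint ring_left between 0.02 and 0.04 rad).
It fails at once if the pliers are dropped (they come down on the table faster than 0.7 m/s) (height (world z) of pliers below 0.02 m and linear speed of pliers above 0.7 m/s).
It fails at once if the canister is shoved over 40 mm (distance of canister from where it was at the start of the episode above 0.04 m).
It fails at once if a bystander is moved over 30 mm (distance of any of sauce_pot_1, sauce_pot_2, rice_tub, salt_shaker from where it was at the start of the episode above 0.03 m).
It also fails if it takes over 67 s, if anything falls off the work surface, if the arm or the gripper's body presses on something with over 40 N, if the wrist force passes 120 N, or if a joint passes its speed limit or range.

ROBOT

A 6-joint arm with a two-finger parallel gripper is mounted at the origin on a cart in front of the work surface, level with it; the furniture and walls round the work are solid. World frame = base frame: x ahead of the robot, y to its left, z up, the work surface at z = 0. Lengths are in mm, angles in degrees, forces in N, time in s.
With the tool pointing down it reaches from about 300 to 850 mm from the base axis. Payload 4.2 kg.
Tool frame: the origin (TCP) lies midway between the tips of the shut fingers; the grasp point (between the pads) lies 19 mm behind it (env.grasp_offset is the distance from the TCP to the grasp point, in mm); z points along the fingers, y is the line along which they close (so a half turn about z gives the same grasp; the last joint's range is limited). The gripper opens to 91 mm and grips with 3 to 60 N. Pads are 32 mm wide; open, the fingers measure 118 mm over their backs; the gripper's body (76 mm by 178 mm) begins 60 mm behind the grasp point.
Start: joints at [66.119, 18.312, 89.639, -0, 72.044, -1.146], TCP at [222.223, 530.339, 213.976] pointing down, gripper open.
Joint ranges: [-177.97, 177.97], [-48.28, 115.42], [12.27, 149.76], [-77.06, 257.06], [2.81, 150.46], [-146.56, 146.56]. Speed limits (degrees/s): [147.25, 147.25, 180, 180, 180, 180].

INTERFACE

Orientations are given as [roll, pitch, yaw] about the fixed x, y, z axes, in that order (R = Rz(yaw) Ry(pitch) Rx(roll)).
In Python, from workcell import env, optics gives the robot as it stands. The module is installed in compiled form; this text tells all that it offers.
- The arm moves only by the tool send_rows, never from a script. Its argument "targets" is a list that holds one entry, the list of rows, each a list of 7 numbers: the turn, a rotation vector about the world's x, y, z scaled (see below), then the shift along the world's x, y, z scaled (see below), then the closure, from -1 (fully open) to 1 (shut). In form: [[[rx, ry, rz, x, y, z, gripper], ...]]. A call has 1 to 12 rows; each row shifts and turns the commanded pose from where the row before left it; what a row does not reach is not made up. The controller multiplies each number of a shift by 0.2 m and each number of a turn by pi/2 rad. A row lasts 1/10 s, in which the tool goes at most 50 mm and 8.59 degrees, less where a joint would pass 70% of its speed; a pose out of reach is approached as far as the arm can. A call with a number of a shift or a turn outside -1 to 1 is refused whole. A call with a gripper value outside its range is refused whole. The fingers move at their own pace and stop on an object; "grip_force" is the grip in N (left out, the last holds). Time passes only in rows, so rows that do not move let the fingers close. It gives the time, the measured TCP pose, the force, the opening and the grip force at its end, in the units of the state.
- env.state(): the state, without advancing time (a new reading comes with each control period).
- optics.grab_frame(name): name is "scene" or "top" or "wrist"; returns (picture, depth): 420x560x3 uint8, red, green, blue; 420x560 float32, mm along the optical axis (not along the pixel's ray), 0 where there is no reading.
- optics.camera_info(name): a dict with "camera_matrix" (3x3 intrinsics, pixels), "k1" (the pictures are not rectified: a ray, as slopes to the right and down, at radius r is drawn at 1 + k1 r^2 times it, then the intrinsics apply), "R" (3x3) and "t" (3): a world point X has camera coordinates R X + t; the wrist camera has in their place "mount" (4x4, takes a point from camera to tool coordinates, whose origin is the TCP and whose axes are the flange's). Camera axes: x right, y down, z forward; pixel columns grow to the right and rows downward; lengths in mm; the calibration is good to about 2 mm. A picture is of the moment at which its call begins: read the wrist's pose just before it. camera_info takes no time and is no camera call.
- env.job_done(): hands the job in; it is judged then, once.
Trained networks look in the newest picture that a camera, given by its name, has taken for a name from the list of things; names that differ only in an ending like _2 or _b are one class to them, and where a whole thing is asked for, a point or a joint stands for the part that bears it (a point fixed in the world has none). Each returns a list of dicts, best first, with "conf" (0 to 1); they miss things now and then, are a little off and sometimes report something else, mostly with a low value. They report only what shows in the picture. A call takes as long as a camera call. They do not tell look-alikes from the thing itself.
- optics.silhouettes(camera, name): "mask" (420x560 bool, what is visible of it) and "at" ([column, row] in pixels, amid what is visible of it).
- optics.place_of(camera, name): "at" ([column, row] in pixels: a listed point, or the origin of a listed thing).
The state is a dict: "time_s": time; "qpos": joint angles; "qvel": joint speeds; "effort": joint torques, N m; "ee_pos": TCP position; "ee_rot": TCP orientation; "force": force on the tool from outside, world axes, zero at the start; "torque": the same for the moment, N m; "gripper_width": finger opening in mm; "gripper_force": force on a finger pad.
Only numpy, scipy, OpenCV 4.12 (cv2) and the standard library are available. Lean on these libraries where they do the work, as an engineer would, in place of code of your own. Each camera call takes 0.05 s, during which the arm holds its last target. There are 200 camera calls.

## Working session

There is one attempt and no reset: what is moved stays moved. The work goes in short steps, Python scripts to look and compute and a tool call to move; the robot and the scene stay as the last step left them, time stands still between calls to the robot, and variables do not carry over. Pictures are saved under pics/ and viewed, at most 13 in all, crops included, and the job is handed in when it is done.

Besides the shell and the picture viewer there is one more tool, called after "Emit:" as name([rows], argument=value, ...), one row to a line, values as JSON. send_rows: Moves the arm, as the interface text tells. Its arguments: {"type":"object","properties":{"targets":{"type":"array"},"grip_force":{"type":"number"}},"required":["targets"]}

```bash
mkdir -p pics
cat > h.py <<'E'
import numpy as np, cv2
from workcell import env, optics
from scipy.spatial.transform import Rotation as Ro
def grab(n):
    s=env.state(); p,d=optics.grab_frame(n); return s,p,d
def cam(n,s=None):
    c=optics.camera_info(n); K=np.array(c["camera_matrix"]);k1=c["k1"]
    if "R" in c and c["R"] is not None:
        R=np.array(c["R"]);t=np.array(c["t"]); Rw=R.T; o=-R.T@t
    else:
        M=np.array(c["mount"]); Rt=Ro.from_euler('xyz',s["ee_rot"],degrees=True).as_matrix()
        Rw=Rt@M[:3,:3]; o=Rt@M[:3,3]+np.array(s["ee_pos"])
    return K,k1,Rw,o
def slopes(K,k1,uv):
    uv=np.atleast_2d(np.array(uv,float))
    x=np.c_[(uv[:,0]-K[0,2])/K[0,0],(uv[:,1]-K[1,2])/K[1,1]]; y=x.copy()
    for _ in range(10): y=x/(1+k1*(y**2).sum(1,keepdims=True))
    return y
def onplane(n,uv,z,s=None):
    K,k1,Rw,o=cam(n,s); y=slopes(K,k1,uv); d=np.c_[y,np.ones(len(y))]@Rw.T
    return o+d*((z-o[2])/d[:,2])[:,None]
def cloud(n,d,mask,s=None):
    K,k1,Rw,o=cam(n,s); v,u=np.nonzero(mask&(d>0)); y=slopes(K,k1,np.c_[u,v]); z=d[v,u][:,None]
    return np.c_[u,v],o+np.c_[y*z,z]@Rw.T
def proj(n,X,s=None):
    K,k1,Rw,o=cam(n,s); c=(np.atleast_2d(X)-o)@Rw; y=c[:,:2]/c[:,2:]; y=y*(1+k1*(y**2).sum(1,keepdims=True))
    return y*[K[0,0],K[1,1]]+[K[0,2],K[1,2]]
def save(n,p): cv2.imwrite('pics/'+n+'.png',p[:,:,::-1])
E
cat > a.py <<'E'
from h import *
import pickle
print(env.state()); out={}
for c in ("top","scene"):
    s,p,d=grab(c); save(c,p); out[c]=(p,d)
    for nm in ("canister","lid","pliers","sauce_pot_1","rice_tub","salt_shaker"):
        for r in optics.silhouettes(c,nm)[:4]:
            u,X=cloud(c,d,r["mask"]); 
            if len(X): print(c,nm,round(r["conf"],2),np.round(r["at"]),'med',np.round(np.median(X,0)),'lo',np.round(np.percentile(X,3,0)),'hi',np.round(np.percentile(X,97,0)))
    for nm in ("rim","ear_left","ear_right","catch","pliers_grip","pliers_jaws","pliers","canister","lid"):
        for r in optics.place_of(c,nm)[:3]: print(c,'pt',nm,round(r["conf"],2),np.round(r["at"],1))
pickle.dump(out,open('o.pkl','wb'))
E
python3 a.py
```

```text
{'time_s': 0.0, 'qpos': array([ 6.61197079e+01,  1.83492041e+01,  8.97073296e+01, -6.45781162e-04,
        7.20416427e+01, -1.14580232e+00]), 'qvel': array([ 0.109634  , -0.07282846,  0.0815881 , -0.04744283,  0.02682712,
       -0.02886466]), 'effort': array([-8.17058590e-04, -4.12459731e+01, -2.31970704e+01,  7.26635009e-02,
        4.56382823e-02, -1.23548598e-04]), 'ee_pos': array([222.01250737, 529.86360525, 213.13843648]), 'ee_rot': array([-1.79901831e+02, -1.34934846e-03,  1.57265709e+02]), 'force': array([-0.20063096,  0.17208595, -0.26540478]), 'torque': array([ 0.02344547, -0.00075112,  0.00511453]), 'gripper_force': 0.0, 'gripper_width': 91.36396982285102}
top canister 0.75 [254. 199.] med [616.  22.  55.] lo [562. -16.   1.] hi [652.  58.  76.]
top lid 0.94 [188. 236.] med [522. 180.  16.] lo [495. 154.  12.] hi [551. 210.  41.]
top lid 0.87 [179. 280.] med [407. 199.  15.] lo [377. 173.  10.] hi [436. 231.  42.]
top lid 0.72 [214. 191.] med [636. 128.  15.] lo [610. 101.  11.] hi [667. 158.  41.]
top lid 0.64 [140. 236.] med [518. 298.  15.] lo [490. 271.  12.] hi [548. 
[... 2120 characters left out ...]
 51.] hi [646.  62.  76.]
scene salt_shaker 0.81 [320. 208.] med [760.  32.  45.] lo [748.  24.   3.] hi [782.  53.  87.]
scene salt_shaker 0.68 [268. 232.] med [606.  12.  52.] lo [560. -21.   8.] hi [647.  58.  70.]
scene pt rim 0.65 [268.6 224.8]
scene pt rim 0.4 [251.5 230.1]
scene pt ear_left 0.8 [251.4 229. ]
scene pt ear_right 0.68 [257.3 233. ]
scene pt catch 0.7 [251.5 222.7]
scene pt catch 0.6 [213.3 221.9]
scene pt catch 0.42 [338.9 270.5]
scene pt pliers_grip 0.81 [267.4 339.8]
scene pt pliers_jaws 0.9 [305.  308.5]
scene pt pliers 0.89 [293.  321.5]
scene pt canister 0.85 [272.2 244.3]
scene pt lid 0.71 [213.2 222.4]
scene pt lid 0.7 [172.8 229.8]
scene pt lid 0.48 [199.6 205.5]
```

Run:
```python
from h import *
p=cv2.imread('pics/top.png'); cv2.imwrite('pics/c1.png',cv2.resize(p[110:310,110:390],None,fx=2.8,fy=2.8,interpolation=cv2.INTER_CUBIC))
```

```text
(no output)
```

View pics/c1.png

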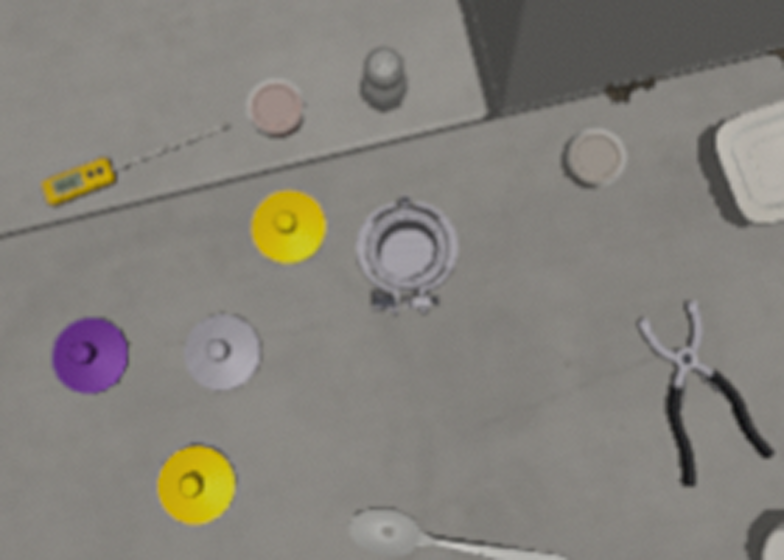

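The steel lid is at top-camera pixel (188,236). Its look-alikes are yellow at (214,191) and (179,280), and purple at (140,236); only the grey one is steel-coloured, and the crop confirms it. The canister is at (255,199) with its ears facing the robot, and the pliers are at (354,247) with jaws pointing away.

Run:
```python
from h import *
import pickle; o=pickle.load(open('o.pkl','rb'))
for c in ("top","scene"):
    d=o[c][1]; u,X=cloud(c,d,d>0)
    L=X[(np.hypot(X[:,0]-522,X[:,1]-180)<45)]; k=L[L[:,2]>34]; f=L[(L[:,2]>6)&(L[:,2]<25)]
    print(c,'lid knob',k.mean(0).round(1),len(k),'flange mid',((f.min(0)+f.max(0))/2).round(1))
    C=X[(abs(X[:,0]-612)<75)&(abs(X[:,1]-20)<60)&(X[:,2]>45)]
    T=C[(C[:,2]>58)&(C[:,2]<68)]; hi=C[C[:,2]>69]
    print(' ring',len(T),T.min(0).round(),T.max(0).round(),'catch',hi.mean(0).round(1),hi.min(0).round(),hi.max(0).round())
    F=C[C[:,2]<20] ; I=X[(np.hypot(X[:,0]-612,X[:,1]-20)<22)&(X[:,2]<45)]; print(' floor',I.mean(0).round(1) if len(I) else None)
t={"top":dict(rim=(255.3,198.9,56),el=(248,221.8,55),er=(264.6,216.6,55),catch=(251.3,216.8,70),grip=(368.1,263.6,9),jaws=(348.7,222.6,9),pl=(351.9,237.3,0),lid=(188.5,236,0)),
"scene":dict(rim=(268.6,224.8,56),el=(251.4,229,55),er=(257.3,233,55),catch=(251.5,222.7,70),grip=(267.4,339.8,9),jaws=(305,308.5,9),pl=(293,321.5,0),lid=(213.2,222.4,0))}
for c in t:
    for k,(a,b,z) in t[c].items(): print(c,k,onplane(c,(a,b),z)[0].round(1))
print(optics.camera_info("wrist")["mount"])
```

```text
top lid knob [523.9 181.9  40.5] 48 flange mid [520.1 183.7  13.7]
 ring 302 [556. -21.  58.] [657.  63.  68.] catch [566.6  25.1  74.5] [557.  -7.  69.] [654.  58.  80.]
 floor [613.3  20.3   6.9]
scene lid knob [522.7 181.1  38.4] 23 flange mid [523.2 183.   15.7]
 ring 256 [555. -24.  58.] [656.  63.  68.] catch [563.2  21.   73.1] [556.  -8.  69.] [571.  47.  78.]
 floor None
top rim [610.6  19.6  56. ]
top el [555.2  35.9  55. ]
top er [568.3  -3.5  55. ]
top catch [565.5  27.7  70. ]
top grip [ 460. -263.    9.]
top jaws [ 562.  -215.7    9. ]
top pl [ 525.7 -225.3    0. ]
top lid [522.7 187.1   0. ]
scene rim [607.7  25.8  56. ]
scene el [564.4  31.2  55. ]
scene er [569.2   8.8  55. ]
scene catch [567.2  34.6  70. ]
scene grip [ 460. -254.    9.]
scene jaws [ 562.  -218.6    9. ]
scene pl [ 528.  -229.8    0. ]
scene lid [521.4 189.8   0. ]
[[ 6.14838619e-05 -9.55791932e-01 -2.94043837e-01  8.26437795e+01]
 [ 9.99999945e-01 -3.68809012e-05  3.28979268e-04  1.54471222e-01]
 [-3.25280332e-04 -2.94043841e-01  9.55791878e-01 -1.72361700e+02]
 [ 0.00000000e+00  0.00000000e+00  0.00000000e+00  1.00000000e+00]]
```

Emit:
send_rows([
  [[0, 0, 0.084, 0.15, -0.174, -0.03, -1], [0, 0, 0.084, 0.15, -0.174, -0.03, -1], [0, 0, 0.084, 0.15, -0.174, -0.03, -1], [0, 0, 0, 0.15, -0.174, -0.03, -1], [0, 0, 0, 0.15, -0.174, -0.03, -1], [0, 0, 0, 0.15, -0.174, -0.03, -1], [0, 0, 0, 0.15, -0.174, -0.03, -1], [0, 0, 0, 0.15, -0.174, -0.03, -1], [0, 0, 0, 0.15, -0.174, -0.03, -1], [0, 0, 0, 0.15, -0.174, -0.03, -1], [0, 0, 0, 0, 0, 0, -1], [0, 0, 0, 0, 0, 0, -1]],
])

```text
time_s: 2.8
ee_pos: [522.5, 181.6, 153.7]
ee_rot: [180.0, -0.1, 179.8]
force: [0.0, 0.3, -0.0]
gripper_width: 91.2
gripper_force: 0.0
```

```bash
cat > w.py <<'E'
from h import *
import sys
s,p,d=grab("wrist"); save(sys.argv[1],p); print('t',round(s["time_s"],2),'tcp',np.round(s["ee_pos"],1),np.round(s["ee_rot"],2),'w',round(s["gripper_width"],1))
for a in sys.argv[2:]:
    nm,z=a.split(':')
    for r in optics.place_of("wrist",nm)[:2]: print(nm,round(r["conf"],2),np.round(r["at"],1),onplane("wrist",r["at"],float(z),s)[0].round(1))
import pickle; pickle.dump((s,p,d),open(sys.argv[1]+'.pkl','wb'))
E
python3 w.py w1 lid:0 rim:56
python3 - <<'E'
from h import *
import pickle; s,p,d=pickle.load(open('w1.pkl','rb'))
u,X=cloud("wrist",d,d>0,s)
L=X[np.hypot(X[:,0]-522,X[:,1]-182)<50]; k=L[(L[:,2]>35)&(L[:,2]<48)]; f=L[(L[:,2]>7)&(L[:,2]<22)]
for q in (k,f): print(len(q),q.mean(0).round(1),((q.min(0)+q.max(0))/2).round(1),np.ptp(q,axis=0).round(1))
E
```

```text
t 2.8 tcp [522.5 181.6 153.7] [ 1.7998e+02 -5.0000e-02  1.7980e+02] w 91.2
lid 0.8 [302.1  48.8] [407.5 201.2   0. ]
lid 0.8 [226. 297.] [638.5 128.5   0. ]
399 [525.1 183.   41.1] [526.1 183.   39.5] [18.  17.   8.4]
4150 [524.  183.2  15.7] [526.3 183.2  15.4] [67.3 67.2 10.8]
```

View pics/w1.png

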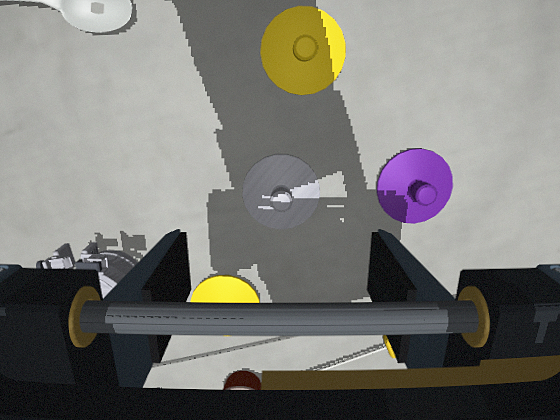

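The picture shows the grey lid at pixel (281,192), directly below the open fingers, with yellow and purple lids around it.

Emit:
send_rows([
  [[0, 0, 0, 0.015, 0.007, -0.17, -1], [0, 0, 0, 0, 0, -0.17, -1], [0, 0, 0, 0, 0, -0.17, -1], [0, 0, 0, 0, 0, -0.1, -1], [0, 0, 0, 0, 0, -0.075, -1], [0, 0, 0, 0, 0, 0, 1], [0, 0, 0, 0, 0, 0, 1], [0, 0, 0, 0, 0, 0, 1], [0, 0, 0, 0, 0, 0, 1], [0, 0, 0, 0, 0, 0, 1], [0, 0, 0, 0, 0, 0, 1], [0, 0, 0, 0, 0, 0, 1]],
], grip_force=20)

```text
time_s: 4.15
ee_pos: [525.3, 183.7, 17.2]
ee_rot: [180.0, 0.0, 179.9]
force: [-0.3, 0.0, 0.4]
gripper_width: 38.1
gripper_force: 0.0
```

Emit:
send_rows([
  [[0, 0, 0, 0, 0, 0, 1], [0, 0, 0, 0, 0, 0, 1], [0, 0, 0, 0, 0, 0, 1], [0, 0, 0, 0, 0, 0, 1], [0, 0, 0, 0, 0, 0, 1], [0, 0, 0, 0, 0, 0.15, 1], [0, 0, 0, 0, 0, 0.2, 1], [0, 0, 0, 0, 0, 0.2, 1], [0, 0, 0, 0, 0, 0.15, 1], [0, 0, 0, 0, 0, 0, 1]],
])

```text
time_s: 5.15
ee_pos: [527.9, 184.7, 161.5]
ee_rot: [179.8, 0.5, 179.9]
force: [0.6, 0.6, -0.5]
gripper_width: 16.4
gripper_force: 20.0
```

Emit:
send_rows([
  [[0, 0, 0, 0.14, -0.16, 0, 1], [0, 0, 0, 0.14, -0.16, 0, 1], [0, 0, 0, 0.14, -0.16, 0, 1], [0, 0, 0, 0.14, -0.16, 0, 1], [0, 0, 0, 0.14, -0.16, 0, 1], [0, 0, 0, 0, 0, 0, 1], [0, 0, 0, 0, 0, 0, 1], [0, 0, 0, 0, 0, 0, 1]],
])

```text
time_s: 5.95
ee_pos: [663.9, 24.5, 155.7]
ee_rot: [180.0, -0.2, 180.0]
force: [-0.2, 1.5, -0.9]
gripper_width: 16.6
gripper_force: 20.0
```

```bash
python3 w.py w2 rim:56 ear_left:55 ear_right:55 catch:70 lid:130 canister:0
python3 - <<'E'
from h import *
import pickle; s,p,d=pickle.load(open('w2.pkl','rb'))
u,X=cloud("wrist",d,d>0,s)
def circ(P):
    A=np.c_[2*P[:,:2],np.ones(len(P))]; b=(P[:,:2]**2).sum(1); c=np.linalg.lstsq(A,b,rcond=None)[0]; return c[:2].round(1),np.sqrt(c[2]+c[0]**2+c[1]**2).round(1)
C=X[np.hypot(X[:,0]-612,X[:,1]-20)<65]
r=np.hypot(C[:,0]-612,C[:,1]-20)
T=C[(C[:,2]>58)&(C[:,2]<70)&(r<50)]; print('ring',len(T),T.min(0).round(1),T.max(0).round(1))
I=C[C[:,2]<20]; I=I[np.hypot(I[:,0]-612,I[:,1]-20)<28]; print('floor',len(I),I.mean(0),I.min(0),I.max(0), circ(I))
print('lid held', [(z,) for z in []])
H=X[(np.hypot(X[:,0]-s["ee_pos"][0],X[:,1]-s["ee_pos"][1])<45)&(X[:,2]<s["ee_pos"][2]+20)&(X[:,2]>s["ee_pos"][2]-20)]
print(len(H),H.min(0).round(1),H.max(0).round(1))
E
```

```text
t 5.95 tcp [663.9  24.5 155.7] [ 1.7997e+02 -1.7000e-01  1.7997e+02] w 16.6
rim 0.55 [269.1 138.5] [615.9  17.5  56. ]
ear_left 0.59 [287.8  63.7] [563.8  30.8  55. ]
ear_right 0.8 [248.4  70.7] [568.5   3.3  55. ]
ear_right 0.5 [400.4 265. ] [718.4 124.   55. ]
catch 0.93 [284.3  64.9] [565.6  28.2  70. ]
lid 0.96 [278.7 252.2] [672.2  24.4 130. ]
lid 0.83 [392.7 157. ] [616.3  86.1 130. ]
canister 0.81 [272.6 129.7] [615.2  19.2   0. ]
ring 3497 [563.  -23.5  58. ] [654.9  62.9  70. ]
floor 3023 [614.50566583  19.72435839   7.90023923] [589.75610761  -6.77792804   5.13272338] [639.96234561  46.30460081  19.98718863] (array([614.8,  19.7]), np.float64(18.7))
lid held []
6847 [630.8  -9.4 148.9] [691.1  57.9 175.7]
```

View pics/w2.png

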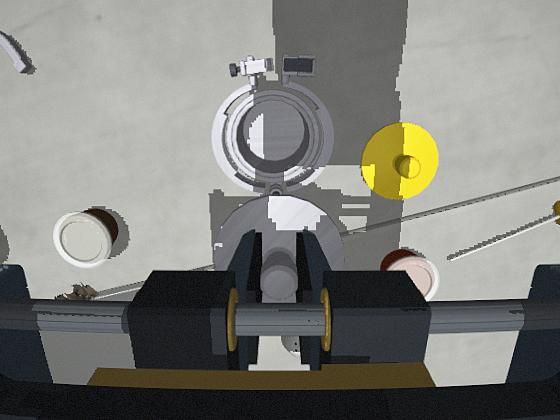

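The picture shows the open canister mouth at (276,135), the ears and catch at (250,68) and (298,66), the hinge pin at (275,190), and the held steel lid around (278,250).

```bash
python3 - <<'E'
from h import *
import pickle; s,p,d=pickle.load(open('w2.pkl','rb'))
K,k1,Rw,o=cam("wrist",s); v,u=np.mgrid[0:420,0:560]; 
y=slopes(K,k1,np.c_[u.ravel(),v.ravel()]); z=d.ravel()[:,None]; X=(o+np.c_[y*z,z]@Rw.T).reshape(420,560,3)
roi=(u>225)&(u<325)&(v>85)&(v<180)
m=((X[...,2]<48)&roi&(d>0)).astype(np.uint8)
n,l,st,ce=cv2.connectedComponentsWithStats(m); i=l[135,290]; print(st[i],ce[i])
c=max(cv2.findContours((l==i).astype(np.uint8),0,1)[0],key=len)[:,0]
P=onplane("wrist",c,56,s)[:,:2]
from scipy.optimize import least_squares
f=least_squares(lambda q:np.hypot(P[:,0]-q[0],P[:,1]-q[1])-q[2],[613,20,26],loss='soft_l1'); print('mouth',f.x.round(2),np.abs(f.fun).mean())
cc=f.x[:2]
# hinge + ears
C=X[(d>0)&roi|((v>50)&(v<200)&(u>200)&(u<340)&(d>0))]
C=C[(C[:,2]>45)&(C[:,2]<85)]; r=np.hypot(*(C[:,:2]-cc).T)
print('z rim',np.median(C[(r>27)&(r<29.5)][:,2]),'ring top',np.median(C[(r>35)&(r<39)][:,2]))
O=C[(r>30)&(r<46)&(C[:,2]>55)&(C[:,2]<68)]
a=np.degrees(np.arctan2(O[:,1]-cc[1],O[:,0]-cc[0]));
for t in range(-180,180,10):
    q=(a>=t)&(a<t+10); rr=np.hypot(*(O[q,:2]-cc).T); print(t+5,rr.max().round(1) if q.any() else None,end=' ')
E_=C[(r>41)&(C[:,0]>640)];print('\nhinge',E_.mean(0).round(1),len(E_))
E
python3 - <<'E'
import cv2
p=cv2.imread('pics/w2.png');cv2.imwrite('pics/c2.png',cv2.resize(p[40:210,190:350],None,fx=3.5,fy=3.5,interpolation=cv2.INTER_CUBIC))
E
```

```text
[ 237  100   71   70 3849] [272.43491816 134.6612107 ]
mouth [613.68  19.92  25.11] 0.19605900843390217
z rim 57.473764034296266 ring top 64.92248711036473
-175 33.1 -165 44.2 -155 44.3 -145 40.4 -135 40.9 -125 41.5 -115 41.8 -105 42.2 -95 42.5 -85 43.4 -75 43.5 -65 43.3 -55 42.9 -45 42.8 -35 42.5 -25 41.9 -15 41.9 -5 41.3 5 41.6 15 41.2 25 41.9 35 42.2 45 42.3 55 43.2 65 43.2 75 42.9 85 43.2 95 42.8 105 42.6 115 42.5 125 42.0 135 41.2 145 40.8 155 44.8 165 45.5 175 45.6 
hinge [646.9  15.   65.1] 115
```

View pics/c2.png

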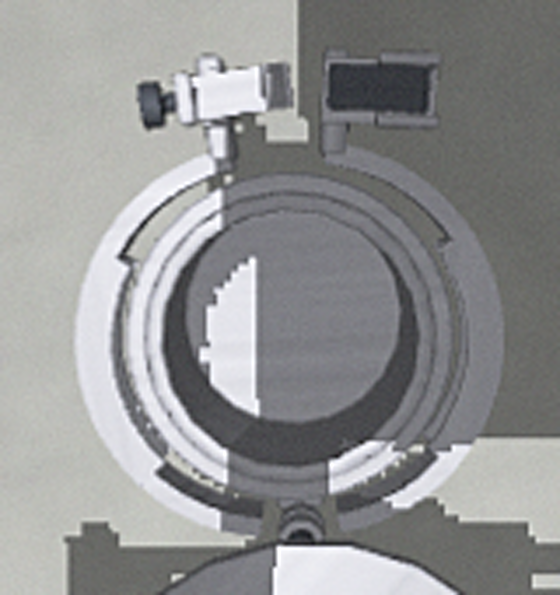

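The crop shows the ring open around the mouth: ears' middle at (277,140), hinge at (302,520). That gives a canister axis at (613.7, 19.9) and a yaw of about 3.6°.

Emit:
send_rows([
  [[0, 0, 0.02, -0.13, -0.01, 0, 1], [0, 0, 0.02, -0.125, -0.01, 0, 1], [0, 0, 0, 0, 0, -0.12, 1], [0, 0, 0, 0, 0, -0.12, 1], [0, 0, 0, 0, 0, 0, 1], [0, 0, 0, 0, 0, 0, 1], [0, 0, 0, 0, 0, 0, 1], [0, 0, 0, 0, 0, 0, 1]],
])

```text
time_s: 7.1
ee_pos: [615.2, 19.8, 110.3]
ee_rot: [-180.0, 0.1, -176.4]
force: [0.1, -1.3, -1.4]
gripper_width: 16.3
gripper_force: 20.0
```

Run:
```python
from h import *
s,p,d=grab("top"); save("t2",p)
u,X=cloud("top",d,d>0); L=X[(np.hypot(X[:,0]-613,X[:,1]-20)<60)&(X[:,2]>85)&(X[:,2]<115)]; print(len(L)); print(s["ee_pos"],s["ee_rot"])
if len(L): print(L.min(0),L.max(0),L.mean(0))
```

```text
89
[615.18638133  19.81366133 110.33087369] [-1.79998730e+02  1.46561582e-01 -1.76448999e+02]
[5.80917067e+02 4.50505382e-01 1.03801838e+02] [605.89695978  41.24715625 111.60988966] [588.21094108  20.51372981 107.73152164]
```

Emit:
send_rows([
  [[0, 0, 0, -0.0095, 0.001, -0.06, 1], [0, 0, 0, 0, 0, -0.06, 1], [0, 0, 0, 0, 0, -0.025, 1], [0, 0, 0, 0, 0, -0.02, 1], [0, 0, 0, 0, 0, -0.02, 1], [0, 0, 0, 0, 0, -0.015, 1], [0, 0, 0, 0, 0, -0.015, 1], [0, 0, 0, 0, 0, 0, 1], [0, 0, 0, 0, 0, 0, 1], [0, 0, 0, 0, 0, 0, 1]],
])

```text
time_s: 8.15
ee_pos: [612.5, 20.0, 66.1]
ee_rot: [180.0, 0.0, -176.5]
force: [1.8, -0.5, -1.1]
gripper_width: 16.3
gripper_force: 20.0
```

Emit:
send_rows([
  [[0, 0, 0, 0, 0, -0.008, 1], [0, 0, 0, 0, 0, -0.008, 1], [0, 0, 0, 0, 0, 0, 1], [0, 0, 0, 0, 0, 0, 1]],
])

```text
time_s: 8.55
ee_pos: [613.1, 20.0, 63.8]
ee_rot: [180.0, 0.1, -176.5]
force: [-0.1, 0.7, 6.0]
gripper_width: 16.6
gripper_force: 20.0
```

Emit:
send_rows([
  [[0, 0, 0, 0, 0, 0, 0.3], [0, 0, 0, 0, 0, 0, 0.3], [0, 0, 0, 0, 0, 0, 0.3], [0, 0, 0, 0, 0, 0.1, 0.3], [0, 0, 0, 0, 0, 0.2, 0.3], [0, 0, 0, 0, 0, 0.2, -1], [0, 0, 0, 0.1, 0, 0.2, -1], [0, 0, 0, 0.2, 0, 0, -1], [0, 0, 0, 0, 0, 0, -1], [0, 0, 0, 0, 0, 0, -1]],
])

```text
time_s: 9.55
ee_pos: [671.7, 19.9, 201.1]
ee_rot: [180.0, -0.2, -176.5]
force: [-0.6, 0.4, -0.6]
gripper_width: 69.1
gripper_force: 0.0
```

```bash
python3 w.py w3 lid:47 ear_left:55 ear_right:55 catch:70 rim:56
python3 - <<'E'
from h import *
import pickle; s,p,d=pickle.load(open('w3.pkl','rb'))
u,X=cloud("wrist",d,d>0,s); C=X[(X[:,2]>40)&(X[:,2]<110)]
r=np.hypot(C[:,0]-613.5,C[:,1]-20)
k=C[(r<15)&(C[:,2]>80)]; f=C[(r>14)&(r<32)&(C[:,2]<75)]
print('knob',len(k),k.mean(0).round(1),np.median(k[:,2])); A=np.c_[f[:,:2]-[613.5,20],np.ones(len(f))]; print('flange plane',np.linalg.lstsq(A,f[:,2],rcond=None)[0].round(4),len(f))
rt=C[(r>36.5)&(r<40)&(C[:,2]<75)];print('ring top',np.median(rt[:,2]))
E
```

```text
t 9.55 tcp [671.7  19.9 201.1] [ 179.98   -0.2  -176.46] w 69.1
lid 0.86 [387.6 148.9] [633.2 114.1  47. ]
lid 0.58 [286.1 120.4] [614.4  22.6  47. ]
ear_left 0.56 [293.9  59.9] [564.9  25.5  55. ]
ear_left 0.43 [298.1 264.1] [745.8  42.7  55. ]
ear_right 0.84 [263.8  62. ] [568.1   1.2  55. ]
catch 0.94 [299.4  58.3] [564.7  29.1  70. ]
knob 432 [613.9  19.7  88.2] 88.38987236151854
flange plane [ 4.20000e-03 -7.00000e-04  6.26715e+01] 3838
ring top 65.28022207251172
```

View pics/w3.png

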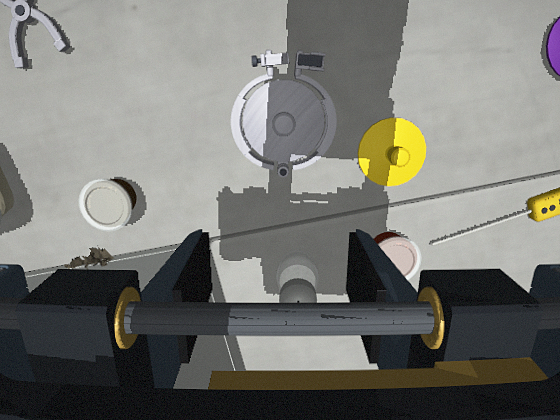

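The picture shows the lid seated inside the open ring at (284,123), with ears at (268,62) and (308,60) and the pliers at the top left. The lid is level and its knob top is at the expected height, so it is home. Next, the pliers.

Emit:
send_rows([
  [[0, 0, -0.0944, -0.045, -0.07, 0, -1], [0, 0, -0.0944, -0.045, -0.07, 0, -1], [0, 0, -0.0944, -0.045, -0.07, 0, -1], [0, 0, -0.0944, -0.045, -0.07, 0, -1], [0, 0, -0.0944, -0.045, -0.07, 0, -1], [0, 0, -0.0944, -0.045, -0.07, 0, -1], [0, 0, -0.0944, -0.045, -0.07, 0, -1], [0, 0, -0.0944, -0.045, -0.07, 0, -1], [0, 0, -0.0944, -0.045, -0.07, 0, -1], [0, 0, -0.0944, -0.045, -0.07, 0, -1]],
])

```text
time_s: 10.85
ee_pos: [581.4, -120.5, 203.0]
ee_rot: [180.0, 0.0, 98.2]
force: [-0.1, -0.5, -0.3]
gripper_width: 90.8
gripper_force: 0.0
```

Emit:
send_rows([
  [[0, 0, -0.0944, -0.045, -0.07, 0, -1], [0, 0, -0.0944, -0.045, -0.07, 0, -1], [0, 0, -0.0944, -0.045, -0.07, 0, -1], [0, 0, -0.0944, -0.045, -0.07, 0, -1], [0, 0, -0.0944, -0.045, -0.07, 0, -1], [0, 0, -0.0944, -0.045, -0.07, 0, -1], [0, 0, -0.0944, -0.045, -0.07, 0, -1], [0, 0, -0.0944, -0.045, -0.07, 0, -1], [0, 0, -0.0944, -0.045, -0.07, 0, -1], [0, 0, 0, 0, 0, 0, -1], [0, 0, 0, 0, 0, 0, -1], [0, 0, 0, 0, 0, 0, -1]],
])

```text
time_s: 12.05
ee_pos: [501.6, -245.4, 202.8]
ee_rot: [-180.0, -0.0, 22.3]
force: [0.3, 0.4, 0.7]
gripper_width: 91.1
gripper_force: 0.0
```

```bash
python3 w.py w4 pliers:0 pliers_grip:9 pliers_jaws:9
python3 - <<'E'
from h import *
import pickle; s,p,d=pickle.load(open('w2.pkl','rb'))
print(onplane("wrist",[(252.9,81.4),(286,81.4)],60,s).round(1),onplane("wrist",(276.3,190),64,s).round(1))
E
```

```text
t 12.05 tcp [ 501.6 -245.4  202.8] [-1.7999e+02 -2.0000e-02  2.2270e+01] w 91.1
pliers 0.89 [270.  147.9] [ 523.7 -227.5    0. ]
pliers 0.15 [441.3  13.1] [ 705.3 -328.8    0. ]
[[574.    7.4  60. ]
 [574.   30.2  60. ]] [[650.6  23.4  64. ]]
```

View pics/w4.png

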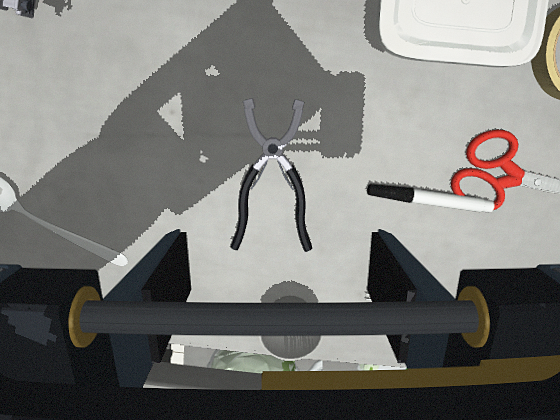

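The picture shows the open pliers with pivot at (272,149), jaw tips at (250,101) and (298,101), and handle ends at (236,246) and (307,248).

Run:
```python
from h import *
import pickle; s,p,d=pickle.load(open('w4.pkl','rb'))
m=np.zeros(d.shape,bool); m[92:258,225:322]=True
u,X=cloud("wrist",d,m,s); P=X[(X[:,2]>8)&(X[:,2]<40)]; print(len(P), np.median(P[:,2]))
# rays re-intersected at z=18 top for handles
c0=np.array([523.7,-227.5])
def sect(yaw):
    a=np.radians(yaw); R=np.array([[np.cos(a),np.sin(a)],[-np.sin(a),np.cos(a)]]); return (P[:,:2]-c0)@R.T
yaw=22.
for it in range(4):
    q=sect(yaw); M=[]
    for x in list(range(-105,-25,4))+list(range(20,50,4)):
        w=q[(q[:,0]>x-2)&(q[:,0]<x+2),1]
        if len(w)>8: M.append((x,(np.percentile(w,2)+np.percentile(w,98))/2,np.ptp(w)))
    M=np.array(M); k=np.polyfit(M[:,0],M[:,1],1); yaw+=np.degrees(np.arctan(k[0]))
print(yaw,k,q.min(0),q.max(0)); print(M.round(1).tolist())
a=np.radians(yaw)
# x origin from extents: tip 51 ahead, ends -112
x0=(q[:,0].min()+112+q[:,0].max()-51)/2; print('x0',x0)
piv=c0+np.array([np.cos(a),np.sin(a)])*x0+np.array([-np.sin(a),np.cos(a)])*k[1]; print('pivot',piv,'grip',piv-70*np.array([np.cos(a),np.sin(a)]))
```

```text
3161 17.12848869279219
21.120029971614827 [ 6.38757941e-06 -2.39459558e+00] [-104.55865217  -44.85915211] [49.03514071 40.65271676]
[[-101.0, -2.2, 85.5], [-97.0, -2.4, 84.2], [-93.0, -2.7, 80.4], [-89.0, -2.3, 77.4], [-85.0, -2.6, 74.5], [-81.0, -2.2, 72.2], [-77.0, -2.5, 70.0], [-73.0, -2.4, 67.5], [-69.0, -2.3, 67.4], [-65.0, -2.3, 67.2], [-61.0, -2.2, 66.9], [-57.0, -2.2, 67.6], [-53.0, -2.6, 67.5], [-49.0, -2.2, 66.3], [-45.0, -2.5, 65.1], [-41.0, -2.2, 64.8], [-37.0, -2.8, 62.7], [-33.0, -2.4, 60.5], [-29.0, -2.7, 56.8], [20.0, -2.1, 47.0], [24.0, -2.4, 49.7], [28.0, -2.6, 51.5], [32.0, -2.5, 53.3], [36.0, -2.3, 54.8], [40.0, -2.6, 54.8], [44.0, -2.5, 56.7], [48.0, -2.0, 56.4]]
x0 2.738244271292377
pivot [ 527.11713762 -228.7470927 ] grip [ 461.81920373 -253.96969824]
```

Run:
```python
from h import *
import pickle; s,p,d=pickle.load(open('w4.pkl','rb'))
a=np.radians(21.12);ax=np.array([np.cos(a),np.sin(a)]);n=np.array([-ax[1],ax[0]]);c0=np.array([523.7,-227.5])
m=np.zeros(d.shape,bool); m[80:262,215:332]=True
u,X=cloud("wrist",d,m,s); q=(X[:,:2]-c0)@np.c_[ax,n]; 
for x in range(-112,60,6):
    w=(abs(q[:,0]-x)<3)&(abs(q[:,1]+2.4)<48)&(X[:,2]>5.5); z=X[w,2]
    print(x,w.sum(), np.percentile(z,[10,50,90]).round(1) if w.any() else '', end=' | ')
for uv,z in (((272.5,149),17),((250,101),14),((298,101),14),((236,248),15),((308,249),15)): 
    Y=onplane("wrist",uv,z,s)[0]; print(uv,((Y[:2]-c0)@np.c_[ax,n]).round(1))
cv2.imwrite('pics/c4.png',cv2.resize(p[85:260,210:340,::-1],None,fx=3.4,fy=3.4,interpolation=cv2.INTER_CUBIC))
```

```text
-112 0  | -106 7 [17.  17.7 19.1] | -100 97 [16.9 18.9 20.2] | -94 106 [16.5 18.6 20.2] | -88 103 [16.8 18.8 20. ] | -82 95 [17.1 18.8 20. ] | -76 98 [17.  18.8 20.1] | -70 109 [16.8 19.  20.2] | -64 110 [16.7 18.5 19.9] | -58 105 [16.6 18.5 20. ] | -52 111 [16.6 18.6 20. ] | -46 107 [17.3 19.  20.1] | -40 120 [16.3 18.6 20.1] | -34 137 [11.7 18.5 20. ] | -28 141 [11.3 18.4 19.9] | -22 156 [11.1 18.7 20.1] | -16 164 [10.7 16.3 18.8] | -10 136 [11.5 16.2 17.3] | -4 133 [15.  16.8 17.7] | 2 126 [16.  17.5 18.6] | 8 200 [14.3 16.3 17.7] | 14 169 [11.5 15.3 16.5] | 20 135 [14.  15.3 16.3] | 26 118 [13.9 15.5 16.4] | 32 113 [14.  15.5 16.5] | 38 130 [14.5 15.5 16.4] | 44 132 [14.  15.4 16.6] | 50 37 [13.7 15.4 16.5] | 56 0  | (272.5, 149) [ 1.6 -2.8]
(250, 101) [46.2 19.2]
(298, 101) [ 47.1 -26. ]
(236, 248) [-103.8   34.1]
(308, 249) [-103.4  -41.7]
```

View pics/c4.png

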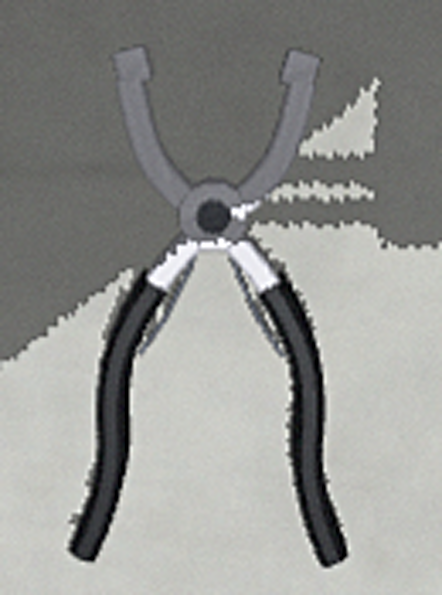

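The crop confirms the pivot disc at (212,216), open jaws at the top, and nearly parallel handles from about y=340 to y=470.

Emit:
send_rows([
  [[0, 0, -0.0128, -0.094, -0.02, -0.15, -1], [0, 0, 0, -0.094, -0.02, -0.2, -1], [0, 0, 0, 0, 0, -0.2, -1], [0, 0, 0, 0, 0, -0.2, -1], [0, 0, 0, 0, 0, -0.12, -1], [0, 0, 0, 0, 0, -0.08, -1], [0, 0, 0, 0, 0, 0, -1], [0, 0, 0, 0, 0, 0, -1], [0, 0, 0, 0, 0, 0, -1]],
], grip_force=4)

```text
time_s: 13.15
ee_pos: [464.7, -254.4, 13.9]
ee_rot: [179.9, -0.1, 21.0]
force: [1.0, -0.9, 0.5]
gripper_width: 91.3
gripper_force: 0.0
```

Emit:
send_rows([
  [[0, 0, 0, -0.003, 0.005, -0.03, -1], [0, 0, 0, 0, 0, -0.024, -1], [0, 0, 0, 0, 0, 0, -0.4], [0, 0, 0, 0, 0, 0, -0.4], [0, 0, 0, 0, 0, 0, -0.4], [0, 0, 0, 0, 0, 0, -0.4], [0, 0, 0, 0, 0, 0, -0.4], [0, 0, 0, 0, 0, 0, -0.4]],
])

```text
time_s: 13.95
ee_pos: [463.2, -253.1, 2.1]
ee_rot: [180.0, -0.0, 21.0]
force: [-0.4, 0.1, 0.4]
gripper_width: 70.8
gripper_force: 3.9
```

Emit:
send_rows([
  [[0, 0, 0, 0, 0, 0.05, -0.4], [0, 0, 0, 0, 0, 0.12, -0.4], [0, 0, 0, 0, 0, 0.12, -0.4], [0, 0, -0.049, -0.04, 0.11, 0, -0.4], [0, 0, -0.049, -0.05, 0.2, 0, -0.4], [0, 0, -0.049, -0.05, 0.2, 0, -0.4], [0, 0, -0.049, -0.05, 0.2, 0, -0.4], [0, 0, 0, -0.05, 0.2, 0, -0.4], [0, 0, 0, -0.05, 0.2, 0, -0.4], [0, 0, 0, -0.04, 0.13, 0, -0.4], [0, 0, 0, 0, 0.07, 0, -0.4], [0, 0, 0, 0, 0, 0, -0.4]],
])

```text
time_s: 15.15
ee_pos: [397.0, 10.3, 60.6]
ee_rot: [-180.0, -0.0, 3.5]
force: [0.2, -0.3, -0.7]
gripper_width: 70.3
gripper_force: 3.9
```

```bash
sleep 0
cat > m.py <<'E'
from h import *
import sys
zt=float(sys.argv[1])
s,p,d=grab("top"); save(sys.argv[2],p); tc=np.array(s["ee_pos"]); print('t',s["time_s"],'tcp',tc.round(1),np.round(s["ee_rot"],2),'w',round(s["gripper_width"],1),s["gripper_force"])
u,X=cloud("top",d,d>0)
yaw=np.radians(s["ee_rot"][2]); R=np.array([[np.cos(yaw),np.sin(yaw)],[-np.sin(yaw),np.cos(yaw)]])
q=(X[:,:2]-tc[:2])@R.T
w=(q[:,0]>50)&(q[:,0]<126)&(abs(q[:,1])<40)&(X[:,2]>zt-6)&(X[:,2]<zt+26)
print('jaw pts',w.sum(),'x max',q[w,0].max().round(1))
for x in range(56,126,6):
    k=w&(abs(q[:,0]-x)<3)
    if k.sum()>1: print(x,k.sum(),'y',q[k,1].min().round(1),q[k,1].max().round(1),'mid',((q[k,1].min()+q[k,1].max())/2).round(1),'z',np.median(X[k,2]).round(1))
C=(np.array([613.7,19.8])-tc[:2])@R.T; print('canister in tool frame',C.round(1))
E
python3 m.py 60 t3; python3 w.py w5 pliers:60 pliers_grip:67
```

```text
t 15.15 tcp [397.   10.3  60.6] [-1.8e+02 -5.0e-02  3.5e+00] w 70.3 3.9005041536283613
t 15.2 tcp [397.3   9.4  60.5] [ 1.7998e+02 -6.0000e-02  3.4600e+00] w 70.9
pliers 0.86 [277.8 153.3] [452.7  12.9  60. ]Traceback (most recent call last):
  File "m.py", line 9, in <module>
    print('jaw pts',w.sum(),'x max',q[w,0].max().round(1))
                                    ~~~~~~~~~~^^
    return umr_maximum(a, axis, None, out, keepdims, initial, where)
ValueError: zero-size array to reduction operation maximum which has no identity
```

Run:
```python
from h import *
import pickle; s,p,d=pickle.load(open('w5.pkl','rb'))
tc=np.array(s["ee_pos"]); yaw=np.radians(s["ee_rot"][2]); R=np.array([[np.cos(yaw),np.sin(yaw)],[-np.sin(yaw),np.cos(yaw)]])
u,X=cloud("wrist",d,d>0,s); q=(X[:,:2]-tc[:2])@R.T
w=(abs(q[:,1])<45)&(X[:,2]>50)&(X[:,2]<95)
for x in range(18,125,6):
    k=w&(abs(q[:,0]-x)<3)
    if k.sum()>1: y=q[k,1]; print(x,k.sum(),'y',np.percentile(y,2).round(1),np.percentile(y,98).round(1),'mid',((np.percentile(y,2)+np.percentile(y,98))/2).round(1),'z',np.percentile(X[k,2],[20,50,80]).round(1))
k=w&(q[:,0]>30); print('x max',q[k,0].max(), 'u,v range',u[k].min(0),u[k].max(0))
s,p,d=grab("scene"); save("s3",p)
st=np.hstack([cv2.imread('pics/w5.png'),p[150:400,180:380,::-1].copy() if 0 else cv2.resize(p[190:340,180:300,::-1],(336,420))])
cv2.imwrite('pics/c5.png',cv2.resize(st,(800,375)))
```

```text
18 1939 y -44.0 43.8 mid -0.1 z [59.3 75.5 88.2]
24 530 y -30.9 30.3 mid -0.3 z [53.6 55.2 56.5]
30 440 y -28.2 27.8 mid -0.2 z [51.1 52.2 53.4]
36 90 y -24.8 23.4 mid -0.7 z [50.3 50.7 51.1]
x max 37.27320308710754 u,v range [225 186] [332 201]
```

View pics/c5.png

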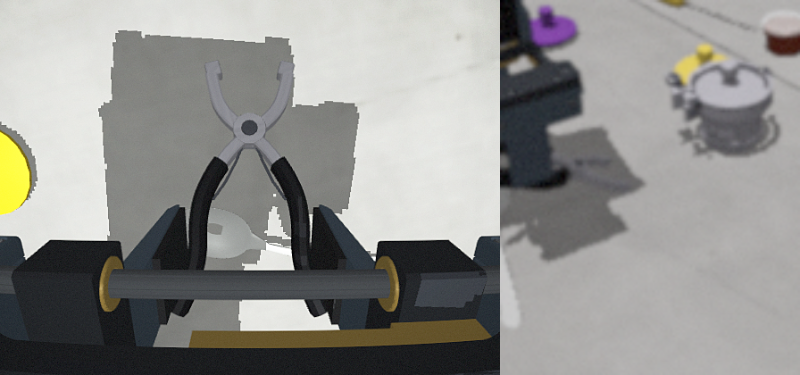

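The picture shows the held pliers with jaws drooping: the pads' rear edge caught the handles' flare, behind the balance point. I'll lay them down on free table and regrip a little further forward.

Emit:
send_rows([
  [[0, 0, 0, 0.1, -0.1, 0.05, -0.4], [0, 0, 0, 0.18, -0.18, 0, -0.4], [0, 0, 0, 0.12, -0.18, 0, -0.4], [0, 0, 0, 0.07, -0.13, 0, -0.4], [0, 0, 0, 0, 0, -0.1, -0.4], [0, 0, 0, 0, 0, -0.08, -0.4], [0, 0, 0, 0, 0, -0.05, -0.4], [0, 0, 0, 0, 0, -0.04, -0.4], [0, 0, 0, 0, 0, -0.03, -0.4], [0, 0, 0, 0, 0, -0.02, -0.4], [0, 0, 0, 0, 0, 0, -0.4]],
])

```text
time_s: 16.5
ee_pos: [490.5, -108.3, 5.8]
ee_rot: [180.0, 0.0, 3.3]
force: [-1.2, 0.5, -0.2]
gripper_width: 69.8
gripper_force: 3.9
```

Emit:
send_rows([
  [[0, 0, 0, 0, 0, -0.016, -0.4], [0, 0, 0, 0, 0, 0, -0.4], [0, 0, 0, 0, 0, 0, -0.6], [0, 0, 0, 0, 0, 0, -0.8], [0, 0, 0, 0, 0, 0, -1], [0, 0, 0, 0, 0, 0, -1], [0, 0, 0, 0, 0, 0.12, -1], [0, 0, 0, 0, 0, 0.2, -1], [0, 0, 0, 0, 0, 0.22, -1], [0, 0, 0, 0, 0, 0.12, -1], [0, 0, 0, 0, 0, 0, -1], [0, 0, 0, 0, 0, 0, -1]],
])

```text
time_s: 17.7
ee_pos: [490.2, -108.4, 134.8]
ee_rot: [180.0, -0.0, 3.3]
force: [-1.2, 0.3, -0.0]
gripper_width: 91.0
gripper_force: 0.0
```

```bash
python3 w.py w6 pliers:0
cat > pl.py <<'E'
from h import *
import pickle,sys; s,p,d=pickle.load(open(sys.argv[1]+'.pkl','rb'))
tc=np.array(s["ee_pos"]); yaw0=s["ee_rot"][2]
u,X=cloud("wrist",d,d>0,s); a=np.radians(yaw0); q=(X[:,:2]-tc[:2])@np.array([[np.cos(a),np.sin(a)],[-np.sin(a),np.cos(a)]]).T
w=(X[:,2]>8)&(X[:,2]<30)&(q[:,0]>-60)&(q[:,0]<130)&(abs(q[:,1])<50); q=q[w];Z=X[w,2]
b=0.;y0=0.
for it in range(5):
    r=np.radians(b); h=q@np.array([[np.cos(r),np.sin(r)],[-np.sin(r),np.cos(r)]]).T; M=[]
    for x in range(-40,120,4):
        y=h[abs(h[:,0]-x)<2,1]
        if len(y)>8: M.append((x,(np.percentile(y,2)+np.percentile(y,98))/2,np.ptp(y)))
    M=np.array(M); k=np.polyfit(M[:,0],M[:,1],1); b+=np.degrees(np.arctan(k[0]))
print('rel yaw',b,'y off',k[1],'x tip',h[:,0].max(),'x end',h[:,0].min()); print(M.round(1).tolist())
for x in range(-40,115,20): 
    z=Z[abs(h[:,0]-x)<6]; print(x,np.median(z).round(1) if len(z) else None,end=' ')
E
python3 pl.py w6
```

```text
t 17.7 tcp [ 490.2 -108.4  134.8] [ 1.7999e+02 -2.0000e-02  3.3300e+00] w 91.0
pliers 0.78 [277.1 113.1] [ 556.  -103.5    0. ]
rel yaw -0.06490214799866736 y off -0.23754931030985618 x tip 112.28889101208094 x end -40.98929472234717
[[-40.0, -0.1, 81.3], [-36.0, -0.2, 86.1], [-32.0, -0.3, 82.2], [-28.0, -0.2, 79.5], [-24.0, -0.6, 75.8], [-20.0, -0.2, 72.8], [-16.0, -0.2, 71.0], [-12.0, -0.1, 69.0], [-8.0, -0.6, 67.9], [-4.0, -0.6, 67.0], [0.0, -0.6, 67.3], [4.0, -0.1, 67.2], [8.0, -0.1, 66.9], [12.0, -0.2, 66.6], [16.0, -0.1, 66.3], [20.0, -0.3, 66.1], [24.0, -0.1, 64.4], [28.0, -0.2, 62.5], [32.0, -0.1, 59.1], [36.0, -0.5, 56.4], [40.0, -0.1, 52.4], [44.0, -0.1, 47.5], [48.0, -0.1, 42.9], [52.0, -0.1, 35.1], [56.0, -0.2, 29.0], [60.0, -0.1, 20.8], [64.0, -0.0, 19.2], [68.0, -0.1, 26.8], [72.0, -0.0, 34.3], [76.0, -0.1, 38.8], [80.0, -0.1, 44.6], [84.0, -0.0, 47.6], [88.0, -0.0, 50.4], [92.0, -0.3, 52.0], [96.0, -0.4, 53.8], [100.0, -0.4, 55.1], [104.0, -0.4, 55.3], [108.0, -0.4, 56.5], [112.0, -0.9, 57.2]]
-40 18.7 -20 18.9 0 18.8 20 19.0 40 18.7 60 17.0 80 15.6 100 15.5
```

Emit:
send_rows([
  [[0, 0, 0, 0.025, 0, -0.2, -1], [0, 0, 0, 0, 0, -0.2, -1], [0, 0, 0, 0, 0, -0.15, -1], [0, 0, 0, 0, 0, -0.08, -1], [0, 0, 0, 0, 0, -0.033, -1], [0, 0, 0, 0, 0, 0, -0.4], [0, 0, 0, 0, 0, 0, -0.4], [0, 0, 0, 0, 0, 0, -0.4], [0, 0, 0, 0, 0, 0, -0.4], [0, 0, 0, 0, 0, 0, -0.4]],
], grip_force=4.5)

```text
time_s: 18.8
ee_pos: [495.4, -108.4, 2.1]
ee_rot: [180.0, 0.0, 3.3]
force: [0.0, 0.8, -1.4]
gripper_width: 68.4
gripper_force: 4.4
```

Emit:
send_rows([
  [[0, 0, 0, 0, 0, 0.03, -0.4], [0, 0, 0, 0, 0, 0.08, -0.4], [0, 0, 0, 0, 0, 0.1, -0.4], [0, 0, 0, 0, 0, 0.08, -0.4], [0, 0, 0, 0, 0, 0, -0.4], [0, 0, 0, 0, 0, 0, -0.4]],
])

```text
time_s: 19.4
ee_pos: [495.3, -108.4, 60.2]
ee_rot: [180.0, -0.0, 3.3]
force: [0.5, -0.0, -1.0]
gripper_width: 68.4
gripper_force: 4.4
```

```bash
cat > tilt.py <<'E'
from h import *
import sys
s,p,d=grab("wrist"); save(sys.argv[1],p)
tc=np.array(s["ee_pos"]); a=np.radians(s["ee_rot"][2])
u,X=cloud("wrist",d,d>0,s); q=(X[:,:2]-tc[:2])@np.array([[np.cos(a),np.sin(a)],[-np.sin(a),np.cos(a)]]).T
print('tcp',tc.round(1),'w',round(s["gripper_width"],1),round(s["gripper_force"],1),'F',np.round(s["force"],1))
w=(abs(q[:,1])<40)&(X[:,2]>12)&(X[:,2]<tc[2]+40)
for x in range(24,112,6):
    k=w&(abs(q[:,0]-x)<3)
    if k.sum()>8: y=q[k,1]; print(x,k.sum(),'y',np.percentile(y,[2,98]).round(1),'z-tcp',(np.percentile(X[k,2],[20,50,80])-tc[2]).round(1))
k=w&(q[:,0]>30); print('x max',q[k,0].max().round(1),'row min',u[k][:,1].min())
E
python3 tilt.py w7
```

```text
tcp [ 495.3 -108.4   60.2] w 68.4 4.4 F [ 0.5 -0.  -1. ]
24 630 y [-30.3  30. ] z-tcp [14.4 16.2 17.3]
30 671 y [-27.8  27.6] z-tcp [14.6 16.4 17.2]
36 731 y [-24.8  24.5] z-tcp [14.4 16.2 17.2]
42 791 y [-21.8  21.5] z-tcp [12.  14.  15.7]
48 659 y [-16.4  16.2] z-tcp [12.9 13.7 14.3]
54 686 y [-11.6  11.4] z-tcp [13.4 14.2 14.8]
60 649 y [-9.7  9.4] z-tcp [14.  14.8 15.7]
66 1005 y [-15.2  15. ] z-tcp [12.6 13.7 14.7]
72 848 y [-19.8  19.8] z-tcp [11.9 12.7 13.5]
78 682 y [-23.   22.3] z-tcp [11.9 12.5 13.1]
84 638 y [-24.5  24.4] z-tcp [11.9 12.6 13.1]
90 645 y [-26.1  25.9] z-tcp [11.8 12.4 13.1]
96 691 y [-27.2  27.1] z-tcp [11.6 12.4 13. ]
102 815 y [-27.8  27.6] z-tcp [11.8 12.5 13.1]
108 226 y [-27.6  27.2] z-tcp [11.4 12.2 12.8]
x max 107.9 row min 30
```

Emit:
send_rows([
  [[0, 0, 0.002, -0.11, 0.05, 0, -0.4], [0, 0, 0, -0.15, 0.1, 0, -0.4], [0, 0, 0, -0.1, 0.14, 0, -0.4], [0, 0, 0, -0.06, 0.14, 0, -0.4], [0, 0, 0, -0.02, 0.1, -0.02, -0.4], [0, 0, 0, 0, 0.05, -0.04, -0.4], [0, 0, 0, 0, 0, 0, -0.4], [0, 0, 0, 0, 0, 0, -0.4], [0, 0, 0, 0, 0, 0, -0.4]],
])

```text
time_s: 20.35
ee_pos: [408.0, 6.9, 48.0]
ee_rot: [180.0, 0.0, 3.5]
force: [0.1, -0.5, -1.6]
gripper_width: 68.1
gripper_force: 4.4
```

```bash
python3 tilt.py w8 | sed -n '1p;$p'; python3 m.py 48 t4
python3 - <<'E'
from h import *
s,p,d=grab("scene"); save("s4",p)
t=cv2.imread('pics/t4.png')
st=np.hstack([cv2.resize(t[170:270,190:320],(416,320),interpolation=cv2.INTER_CUBIC),cv2.resize(p[180:280,190:310,::-1],(384,320),interpolation=cv2.INTER_CUBIC)])
cv2.imwrite('pics/c8.png',st)
E
```

```text
tcp [408.    6.9  48. ] w 68.1 4.4 F [ 0.1 -0.5 -1.6]
x max 107.9 row min 30
t 20.4 tcp [408.    6.9  48.1] [ 1.7998e+02 -1.0000e-02  3.4500e+00] w 68.1 4.411854284235233
jaw pts 205 x max 105.5
56 17 y -7.2 9.4 mid 1.1 z 62.3
62 32 y -12.1 13.7 mid 0.8 z 62.2
68 30 y -17.1 20.3 mid 1.6 z 60.2
74 20 y -19.6 22.6 mid 1.5 z 59.7
80 19 y -22.3 24.9 mid 1.3 z 60.6
86 19 y -24.9 27.0 mid 1.0 z 60.4
92 15 y -25.2 26.6 mid 0.7 z 60.1
98 26 y -25.5 28.9 mid 1.7 z 59.6
104 11 y -25.6 28.5 mid 1.5 z 60.4
canister in tool frame [206.1   0.5]
```

View pics/c8.png

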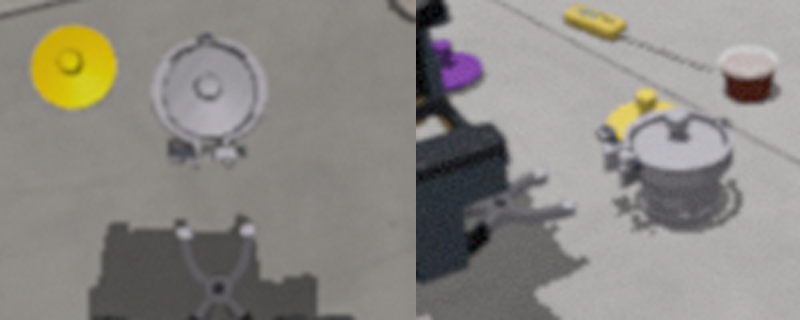

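The picture shows the level pliers in line with the ears: jaw tips at (183,232) and (248,228), the ears around (210,150), and hinge and knob on the same line.

Run:
```python
from h import *
for i in range(1):
    s,p,d=grab("top"); tc=np.array(s["ee_pos"]); a=np.radians(s["ee_rot"][2]); u,X=cloud("top",d,d>0)
    q=(X[:,:2]-tc[:2])@np.array([[np.cos(a),np.sin(a)],[-np.sin(a),np.cos(a)]]).T
    w=(abs(q[:,0]-206)<15)&(abs(q[:,1])<15)&(X[:,2]>82); print('knob',q[w].mean(0).round(1),w.sum())
    w=(abs(q[:,0]-206)<45)&(abs(q[:,1])<50)&(X[:,2]>57)&(X[:,2]<69)
    r=q[w]; print('ring y ext',r[:,1].min().round(1),r[:,1].max().round(1),'x max',r[:,0].max().round(1))
    w=(abs(q[:,0]-158)<12)&(abs(q[:,1])<50)&(X[:,2]>55); r=q[w]; print('catch',r.min(0).round(1),r.max(0).round(1))
    for y in range(-30,36,3):
        k=w&(abs(q[:,1]-y)<1.5); print(y,k.sum(),np.median(X[k,2]).round(0) if k.any() else '',end='|')
```

```text
knob [204.    1.5] 49
ring y ext -40.1 44.0 x max 250.8
catch [149.  -23.1] [169.7  33. ]
-30 0 |-27 0 |-24 1 72.0|-21 4 73.0|-18 4 72.0|-15 9 75.0|-12 9 67.0|-9 9 66.0|-6 9 68.0|-3 7 71.0|0 4 72.0|3 4 73.0|6 3 73.0|9 0 |12 9 67.0|15 13 72.0|18 9 69.0|21 7 75.0|24 6 77.0|27 12 77.0|30 7 75.0|33 1 75.0|
```

Emit:
send_rows([
  [[0, 0, 0, 0.07, 0.006, 0, -0.4], [0, 0, 0, 0.05, 0.0045, 0, -0.4], [0, 0, 0, 0.05, 0.003, 0, -0.4], [0, 0, 0, 0.04, 0.003, 0, -0.4], [0, 0, 0, 0.035, 0.002, 0, -0.4], [0, 0, 0, 0, 0, 0, -0.4], [0, 0, 0, 0, 0, 0, -0.4], [0, 0, 0, 0, 0, 0, -0.4]],
])

```text
time_s: 21.35
ee_pos: [455.9, 11.3, 48.1]
ee_rot: [180.0, 0.0, 3.5]
force: [0.8, -0.1, -1.1]
gripper_width: 68.3
gripper_force: 4.4
```

```bash
python3 - <<'E'
from h import *
st=env.state(); print(st["ee_pos"],st["force"],st["torque"])
s,p,d=grab("top"); s,q,d2=grab("scene")
st=np.hstack([cv2.resize(p[180:260,215:315,::-1],(400,320),interpolation=cv2.INTER_CUBIC),cv2.resize(q[195:270,220:314,::-1],(400,320),interpolation=cv2.INTER_CUBIC)])
cv2.imwrite('pics/c9.png',st)
E
python3 tilt.py w9 | sed -n '1p;$p'
```

```text
[455.88546953  11.29166632  48.0679473 ] [ 0.84068173 -0.14126791 -1.14869839] [-0.06075588  0.13716673  0.015915  ]
tcp [456.   11.3  48.2] w 68.1 4.4 F [-0.3 -0.5 -1.5]
x max 129.2 row min 0
```

View pics/c9.png

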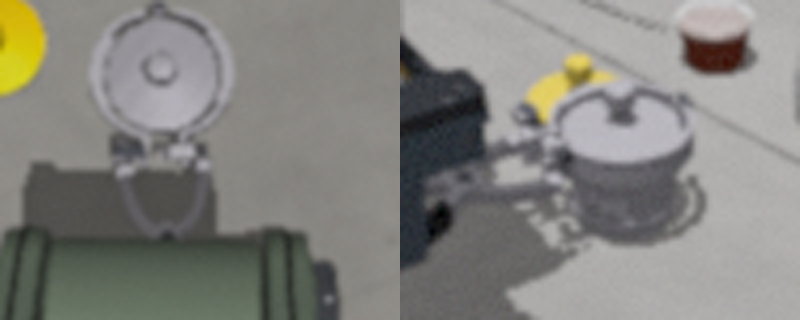

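The picture shows both jaw tips at (125,172) and (203,165), outside the ears and under the catch, with no contact force. Now I'll squeeze in small steps.

Emit:
send_rows([
  [[0, 0, 0, 0, 0, 0, -0.4], [0, 0, 0, 0, 0, 0, -0.37], [0, 0, 0, 0, 0, 0, -0.34], [0, 0, 0, 0, 0, 0, -0.31], [0, 0, 0, 0, 0, 0, -0.28], [0, 0, 0, 0, 0, 0, -0.25], [0, 0, 0, 0, 0, 0, -0.22]],
], grip_force=9)

```text
time_s: 22.2
ee_pos: [456.1, 11.2, 48.1]
ee_rot: [180.0, 0.0, 3.5]
force: [-1.5, -1.4, -1.1]
gripper_width: 55.6
gripper_force: 7.8
```

Emit:
send_rows([
  [[0, 0, 0, 0, 0, 0, -0.2], [0, 0, 0, 0, 0, 0, -0.18], [0, 0, 0, 0, 0, 0, -0.16], [0, 0, 0, 0, 0, 0, -0.14]],
], grip_force=11)

```text
time_s: 22.6
ee_pos: [456.4, 11.3, 48.2]
ee_rot: [180.0, 0.0, 3.5]
force: [-1.9, -2.2, -1.2]
gripper_width: 51.9
gripper_force: 8.2
```

```bash
cat > e.py <<'E'
from h import *
s,p,d=grab("top"); u,X=cloud("top",d,d>0)
st=env.state(); print('F',np.round(st["force"],1),'w',round(st["gripper_width"],2),round(st["gripper_force"],2))
w=(abs(X[:,0]-613)<15)&(abs(X[:,1]-20)<15)&(X[:,2]>82); print('knob',X[w].mean(0).round(1))
q=X[(X[:,0]>550)&(X[:,0]<582)&(abs(X[:,1]-17)<45)&(X[:,2]>69)]; print('catch y',q[:,1].min().round(1),q[:,1].max().round(1))
for c in ("top","scene"):
    if c=="scene": grab(c)
    for nm,z in (("ear_left",55),("ear_right",55),("pliers",48)):
        for r in optics.place_of(c,nm)[:1]: print(c,nm,round(r["conf"],2),onplane(c,r["at"],z)[0].round(1))
E
python3 e.py
```

```text
F [-1.6 -2.2 -2. ] w 52.11 8.23
knob [611.7  20.7  87.5]
catch y -2.2 46.9
top ear_left 0.48 [556.6  33.8  55. ]
top ear_right 0.45 [559.6  -3.8  55. ]
top pliers 0.44 [521.7  10.6  48. ]
scene ear_left 0.51 [563.8  27.6  55. ]
scene ear_right 0.59 [564.9   2.1  55. ]
scene pliers 0.77 [524.8  11.3  48. ]
```

Emit:
send_rows([
  [[0, 0, 0, 0, 0, 0, -0.12], [0, 0, 0, 0, 0, 0, -0.1], [0, 0, 0, 0, 0, 0, -0.08]],
])

```text
time_s: 23.3
ee_pos: [456.4, 11.3, 48.1]
ee_rot: [180.0, 0.0, 3.5]
force: [-2.7, -2.0, -0.8]
gripper_width: 49.3
gripper_force: 9.2
```

Emit:
send_rows([
  [[0, 0, 0, 0, 0, 0, -0.06], [0, 0, 0, 0, 0, 0, -0.04]],
])

```text
time_s: 23.5
ee_pos: [456.3, 11.3, 48.1]
ee_rot: [180.0, 0.0, 3.5]
force: [-0.6, -2.4, -2.2]
gripper_width: 47.7
gripper_force: 9.5
```

Emit:
send_rows([
  [[0, 0, 0, 0, 0, 0, -0.02], [0, 0, 0, 0, 0, 0, 0]],
], grip_force=12)

```text
time_s: 23.7
ee_pos: [456.3, 11.3, 48.1]
ee_rot: [180.0, 0.0, 3.5]
force: [-2.2, -0.1, -0.3]
gripper_width: 45.6
gripper_force: 9.7
```

Emit:
send_rows([
  [[0, 0, 0, 0, 0, 0, 0.02]],
])

```text
time_s: 23.8
ee_pos: [456.3, 11.3, 48.1]
ee_rot: [180.0, 0.0, 3.5]
force: [-2.4, -1.8, -0.5]
gripper_width: 44.9
gripper_force: 9.8
```

Emit:
send_rows([
  [[0, 0, 0, 0, 0, 0, 0.04]],
])

```text
time_s: 23.9
ee_pos: [456.1, 11.3, 48.1]
ee_rot: [180.0, 0.0, 3.5]
force: [-2.2, -1.6, -2.2]
gripper_width: 43.7
gripper_force: 10.7
```

Emit:
send_rows([
  [[0, 0, 0, 0, 0, 0, 0.06]],
])

```text
time_s: 24.0
ee_pos: [455.9, 11.3, 48.0]
ee_rot: [-180.0, 0.1, 3.5]
force: [-2.7, -1.0, -1.8]
gripper_width: 43.6
gripper_force: 11.8
```

Emit:
send_rows([
  [[0, 0, 0, 0, 0, 0, 0.07], [0, 0, 0, 0, 0, 0, 0.07]],
], grip_force=13)

```text
time_s: 24.2
ee_pos: [455.9, 11.3, 48.0]
ee_rot: [-180.0, 0.1, 3.5]
force: [-3.5, -1.7, -1.5]
gripper_width: 42.5
gripper_force: 12.5
```

Emit:
send_rows([
  [[0, 0, 0, 0, 0, 0, 0.08]],
])

```text
time_s: 24.3
ee_pos: [455.9, 11.3, 48.0]
ee_rot: [-180.0, 0.1, 3.5]
force: [-3.6, -1.3, -1.0]
gripper_width: 42.0
gripper_force: 12.8
```

Run:
```python
from h import *
s,p,d=grab("top"); u,X=cloud("top",d,d>0); st=env.state(); print(st["gripper_width"],st["gripper_force"])
a=np.radians(3.5); q=(X[:,:2]-[613.7,19.8])@np.array([[np.cos(a),np.sin(a)],[-np.sin(a),np.cos(a)]]).T
w=(abs(q[:,0]+46)<13)&(X[:,2]>55)&(abs(q[:,1])<50)
for y in range(-36,42,3):
    k=w&(abs(q[:,1]-y)<1.5); print(y,k.sum(),np.median(X[k,2]).round(0) if k.any() else '',end='|')
w=(abs(q[:,0])<20)&(X[:,2]>58)&(X[:,2]<68)&(abs(q[:,1])>30)&(abs(q[:,1])<55); print('\nring y',q[w,1].min(),q[w,1].max())
w=(abs(q[:,0]+70)<30)&(X[:,2]>50)&(X[:,2]<64)&(abs(q[:,1])<50)
for x in range(-100,-44,6):
    k=w&(abs(q[:,0]-x)<3)
    if k.any(): print(x,k.sum(),q[k,1].min().round(1),q[k,1].max().round(1))
t=cv2.resize(p[180:260,215:315,::-1],(750,600),interpolation=cv2.INTER_CUBIC); cv2.imwrite('pics/c10.png',t)
```

```text
42.28757989947765 12.870080176508054
-36 0 |-33 0 |-30 0 |-27 0 |-24 0 |-21 1 63.0|-18 4 70.0|-15 13 63.0|-12 10 63.0|-9 12 66.0|-6 14 68.0|-3 13 66.0|0 5 70.0|3 6 71.0|6 13 70.0|9 10 67.0|12 7 66.0|15 16 74.0|18 11 70.0|21 6 78.0|24 8 78.0|27 5 70.0|30 0 |33 0 |36 0 |39 0 |
ring y -38.0743597651531 41.056547086446606
-100 7 -5.0 9.1
-94 13 -7.5 11.3
-88 22 -10.2 13.4
-82 20 -12.9 15.6
-76 17 -15.4 17.7
-70 21 -15.7 20.0
-64 14 -16.0 19.8
-58 17 -16.3 19.5
-52 6 -16.4 -6.7
-46 5 -14.4 -7.3
```

View pics/c10.png

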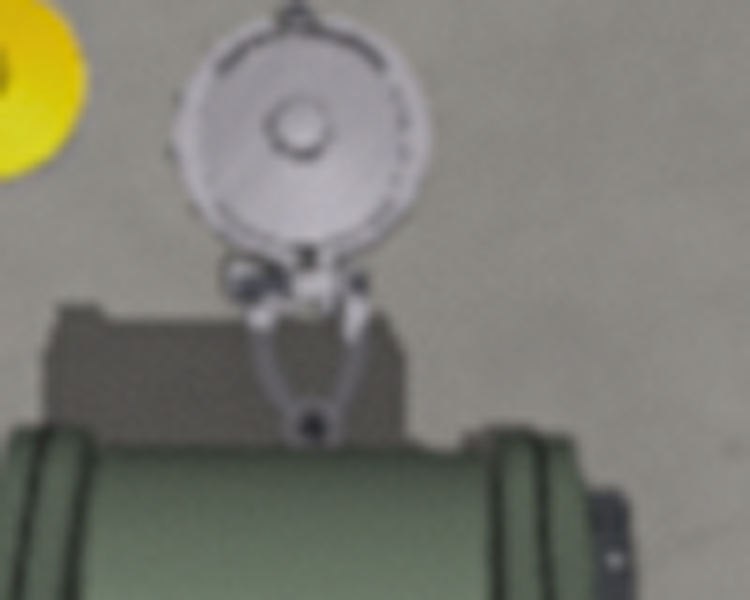

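The picture shows the ring closed tightly round the lid, with the jaws at (262,315) and (357,315) drawn in. I'll ease off to see whether the catch holds.

Emit:
send_rows([
  [[0, 0, 0, 0, 0, 0, 0.02], [0, 0, 0, 0, 0, 0, 0]],
])

```text
time_s: 24.55
ee_pos: [457.3, 11.3, 48.4]
ee_rot: [180.0, -0.1, 3.5]
force: [-2.1, -0.2, -2.0]
gripper_width: 45.8
gripper_force: 9.7
```

Emit:
send_rows([
  [[0, 0, 0, 0, 0, 0, -0.06], [0, 0, 0, 0, 0, 0, -0.1]],
])

```text
time_s: 24.75
ee_pos: [458.6, 11.3, 48.7]
ee_rot: [180.0, -0.3, 3.5]
force: [1.7, -0.1, -1.6]
gripper_width: 49.9
gripper_force: 7.7
```

```bash
cat > r.py <<'E'
from h import *
s,p,d=grab("top"); u,X=cloud("top",d,d>0); st=env.state(); print(st["gripper_width"],st["gripper_force"])
a=np.radians(3.5); q=(X[:,:2]-[613.7,19.8])@np.array([[np.cos(a),np.sin(a)],[-np.sin(a),np.cos(a)]]).T
w=(abs(q[:,0])<20)&(X[:,2]>58)&(X[:,2]<68)&(abs(q[:,1])>30)&(abs(q[:,1])<55); print('ring y',q[w,1].min(),q[w,1].max())
w=(abs(q[:,0]+46)<13)&(X[:,2]>69)&(abs(q[:,1])<50); print('catch y',q[w,1].min(),q[w,1].max())
for x in (-70,-64,-58):
    k=(abs(q[:,0]-x)<3)&(X[:,2]>50)&(X[:,2]<64)&(abs(q[:,1])<50)
    if k.any(): print(x,k.sum(),q[k,1].min().round(1),q[k,1].max().round(1))
w=(np.hypot(*q.T)<15)&(X[:,2]>82); print('knob',q[w].mean(0).round(1))
E
python3 r.py
```

```text
50.30587605207318 7.6516977515711915
ring y -40.10675416634319 43.155414528009096
catch y -19.02185273599513 27.995806314118035
-70 20 -18.1 22.2
-64 16 -18.3 22.1
-58 18 -18.6 22.0
knob [-1.8  1.3]
```

The catch did not hold: the ring sprang back (83 mm across), so the pawl has not cleared the tooth yet. I'll squeeze again in finer force steps.

Emit:
send_rows([
  [[0, 0, 0, 0, 0, 0, -0.06], [0, 0, 0, 0, 0, 0, -0.02], [0, 0, 0, 0, 0, 0, 0.02], [0, 0, 0, 0, 0, 0, 0.05], [0, 0, 0, 0, 0, 0, 0.07], [0, 0, 0, 0, 0, 0, 0.08]],
], grip_force=14)

```text
time_s: 25.4
ee_pos: [455.7, 11.3, 48.0]
ee_rot: [-180.0, 0.1, 3.5]
force: [-1.2, -0.5, -0.9]
gripper_width: 42.1
gripper_force: 12.0
```

Emit:
send_rows([
  [[0, 0, 0, 0, 0, 0, 0.1]],
])

```text
time_s: 25.5
ee_pos: [455.4, 11.3, 47.9]
ee_rot: [-180.0, 0.1, 3.5]
force: [-2.0, -0.8, -0.7]
gripper_width: 41.1
gripper_force: 12.7
```

Emit:
send_rows([
  [[0, 0, 0, 0, 0, 0, 0.11]],
])

```text
time_s: 25.6
ee_pos: [455.4, 11.3, 47.9]
ee_rot: [-180.0, 0.1, 3.5]
force: [-1.9, -1.7, -0.7]
gripper_width: 40.2
gripper_force: 11.8
```

Emit:
send_rows([
  [[0, 0, 0, 0, 0, 0, 0.11]],
])

```text
time_s: 25.7
ee_pos: [455.4, 11.3, 47.9]
ee_rot: [-180.0, 0.1, 3.5]
force: [-3.5, -0.6, -0.4]
gripper_width: 40.9
gripper_force: 12.5
```

Emit:
send_rows([
  [[0, 0, 0, 0, 0, 0, 0.12]],
])

```text
time_s: 25.8
ee_pos: [455.4, 11.3, 47.9]
ee_rot: [-180.0, 0.1, 3.5]
force: [-3.5, -0.7, -2.0]
gripper_width: 40.3
gripper_force: 11.9
```

Emit:
send_rows([
  [[0, 0, 0, 0, 0, 0, 0.135]],
])

```text
time_s: 25.9
ee_pos: [457.0, 11.3, 48.2]
ee_rot: [180.0, -0.1, 3.5]
force: [0.9, 0.5, -1.1]
gripper_width: 39.6
gripper_force: 7.9
```

The force fell from 12 N to 7.9 N: the click. Easing off and checking.

Emit:
send_rows([
  [[0, 0, 0, 0, 0, 0, 0.06], [0, 0, 0, 0, 0, 0, 0], [0, 0, 0, 0, 0, 0, -0.06], [0, 0, 0, 0, 0, 0, -0.12], [0, 0, 0, 0, 0, 0, -0.18]],
], grip_force=9)

```text
time_s: 26.4
ee_pos: [456.7, 11.3, 48.2]
ee_rot: [180.0, -0.0, 3.5]
force: [-0.3, 0.5, -0.4]
gripper_width: 53.0
gripper_force: 6.6
```

```bash
python3 r.py
```

```text
53.7920768437119 6.647862263198476
ring y -37.85180394756119 40.91202255448853
catch y -14.33863957771441 25.195931697845953
-70 18 -18.1 22.4
-64 14 -18.3 24.6
-58 20 -18.6 24.2
knob [-1.9  1.4]
```

The ring stays shut (79 mm) with the jaws off the ears. Opening the pliers fully and backing out.

Emit:
send_rows([
  [[0, 0, 0, 0, 0, 0, -0.25], [0, 0, 0, 0, 0, 0, -0.32], [0, 0, 0, 0, 0, 0, -0.4], [0, 0, 0, 0, 0, 0, -0.44], [0, 0, 0, 0, 0, 0, -0.44]],
], grip_force=5)

```text
time_s: 26.95
ee_pos: [456.5, 11.3, 48.2]
ee_rot: [180.0, -0.0, 3.5]
force: [-0.6, -0.0, -1.2]
gripper_width: 65.9
gripper_force: 4.9
```

Emit:
send_rows([
  [[0, 0, 0, -0.05, -0.003, 0, -0.44], [0, 0, 0, -0.1, -0.006, 0, -0.44], [0, 0, 0, -0.1, -0.006, 0, -0.44], [0, 0, 0, -0.05, -0.003, 0, -0.44], [0, 0, 0, 0, 0, 0, -0.44], [0, 0, 0, 0, 0, 0, -0.44]],
])

```text
time_s: 27.55
ee_pos: [397.4, 7.7, 48.5]
ee_rot: [180.0, -0.1, 3.5]
force: [0.1, -0.2, -1.1]
gripper_width: 65.3
gripper_force: 4.9
```

```bash
python3 tilt.py w11; python3 r.py
```

```text
tcp [397.4   7.7  48.5] w 65.3 4.9 F [ 0.1 -0.2 -1.1]
24 620 y [-29.7  29.5] z-tcp [14.4 16.1 17.1]
30 655 y [-27.6  27.1] z-tcp [14.5 16.2 17. ]
36 727 y [-24.5  24.3] z-tcp [14.4 16.2 17.1]
42 792 y [-21.5  21.1] z-tcp [12. 14. 16.]
48 643 y [-16.4  16.1] z-tcp [12.8 13.7 14.3]
54 682 y [-11.8  11.6] z-tcp [13.3 14.  14.6]
60 625 y [-9.3  9. ] z-tcp [14.1 14.8 15.6]
66 940 y [-14.8  14.2] z-tcp [12.8 13.9 14.9]
72 888 y [-19.   18.9] z-tcp [12.  12.7 13.5]
78 688 y [-22.4  21.7] z-tcp [11.9 12.6 13.3]
84 640 y [-24.1  23.7] z-tcp [11.9 12.6 13.2]
90 641 y [-25.4  25.3] z-tcp [11.9 12.6 13.3]
96 672 y [-26.6  26.5] z-tcp [11.8 12.5 13.2]
102 812 y [-27.1  26.6] z-tcp [11.8 12.5 13.2]
108 354 y [-27.6  27. ] z-tcp [11.7 12.4 13.1]
x max 108.6 row min 28
65.86417595889198 4.918859724275535
ring y -37.768795497774676 41.0480724105818
catch y -14.343011755134263 25.206393748417238
-58 3 -4.5 7.4
knob [-2.1  1.3]
```

Emit:
send_rows([
  [[0, 0, 0, 0, -0.12, 0, -0.44], [0, 0, 0, 0, -0.2, 0, -0.44], [0, 0, 0, 0.12, -0.17, 0, -0.44], [0, 0, 0, 0.16, -0.15, 0, -0.44], [0, 0, 0, 0.13, -0.1, 0, -0.44], [0, 0, 0, 0, 0, -0.08, -0.44], [0, 0, 0, 0, 0, -0.07, -0.44], [0, 0, 0, 0, 0, -0.04, -0.44], [0, 0, 0, 0, 0, -0.02, -0.44], [0, 0, 0, 0, 0, -0.012, -0.44], [0, 0, 0, 0, 0, 0, -0.44], [0, 0, 0, 0, 0, 0, -0.44]],
])

```text
time_s: 28.85
ee_pos: [478.9, -140.3, 4.3]
ee_rot: [180.0, -0.1, 3.5]
force: [0.8, 0.1, -1.4]
gripper_width: 65.9
gripper_force: 5.0
```

Emit:
send_rows([
  [[0, 0, 0, 0, 0, -0.006, -0.44], [0, 0, 0, 0, 0, -0.005, -0.44], [0, 0, 0, 0, 0, 0, -0.44], [0, 0, 0, 0, 0, 0, -0.52], [0, 0, 0, 0, 0, 0, -0.65], [0, 0, 0, 0, 0, 0, -0.8], [0, 0, 0, 0, 0, 0, -1], [0, 0, 0, 0, 0, 0, -1], [0, 0, 0, 0, 0, 0.1, -1], [0, 0, 0, 0, 0, 0.2, -1], [0, 0, 0, 0, 0, 0.2, -1], [0, 0, 0, 0, 0, 0.15, -1]],
])

```text
time_s: 30.05
ee_pos: [479.0, -140.5, 133.8]
ee_rot: [179.9, -0.1, 3.5]
force: [0.7, -0.8, -0.2]
gripper_width: 91.2
gripper_force: 0.0
```

Emit:
send_rows([
  [[0, 0, 0, 0, 0, 0, -1], [0, 0, 0, 0, 0, 0, -1], [0, 0, 0, 0, 0, 0, -1]],
])

```text
time_s: 30.35
ee_pos: [477.4, -140.0, 130.2]
ee_rot: [-179.9, 0.2, 3.5]
force: [-0.2, 0.0, -0.2]
gripper_width: 91.6
gripper_force: 0.0
```

```bash
python3 w.py w12; python3 pl.py w12; python3 r.py
python3 - <<'E'
from h import *
s,p,d=grab("top")
u,X=cloud("top",d,d>0); r=np.hypot(X[:,0]-613.7,X[:,1]-19.8)
k=X[(r<12)&(X[:,2]>82)]; print('\nknob top',np.median(k[:,2])); f=X[(r>14)&(r<30)&(X[:,2]<80)&(X[:,2]>50)]; print(np.median(f[:,2]))
E
```

```text
t 30.35 tcp [ 477.4 -140.   130.2] [-1.7995e+02  1.6000e-01  3.5100e+00] w 91.6
rel yaw -0.032445153440175456 y off -0.7788433278805179 x tip 109.3262788400893 x end -43.86795453999714
[[-40.0, -0.7, 86.0], [-36.0, -0.8, 82.6], [-32.0, -0.8, 79.9], [-28.0, -0.8, 76.7], [-24.0, -0.9, 73.1], [-20.0, -0.8, 71.0], [-16.0, -0.9, 69.1], [-12.0, -0.9, 68.1], [-8.0, -0.8, 67.2], [-4.0, -0.9, 66.8], [0.0, -0.4, 67.3], [4.0, -0.8, 67.9], [8.0, -0.9, 67.6], [12.0, -0.8, 66.5], [16.0, -0.8, 65.4], [20.0, -0.8, 64.6], [24.0, -0.5, 61.8], [28.0, -0.8, 60.0], [32.0, -0.8, 56.5], [36.0, -0.8, 53.2], [40.0, -0.7, 48.5], [44.0, -0.8, 43.6], [48.0, -0.5, 36.2], [52.0, -0.8, 30.3], [56.0, -0.7, 23.9], [60.0, -0.7, 18.9], [64.0, -0.8, 24.9], [68.0, -0.7, 33.9], [72.0, -0.7, 39.2], [76.0, -0.6, 44.2], [80.0, -0.7, 47.1], [84.0, -0.7, 49.8], [88.0, -0.6, 51.4], [92.0, -0.7, 53.2], [96.0, -1.0, 54.7], [100.0, -1.0, 55.2], [104.0, -1.0, 56.8], [108.0, -1.0, 56.9]]
-40 18.8 -20 19.0 0 18.8 20 18.8 40 17.8 60 17.2 80 15.5 100 15.5 91.3017077829568 0.0
ring y -37.88494854499996 40.96343455093509
catch y -14.344194682097552 25.034071011287764
-58 1 -4.3 -4.3
knob [-2.2  1.2]

knob top 87.13574705466476
62.1499841037097
```

The pliers lie flat about 170 mm from the canister, the ring is shut and the lid is home, so I'm handing in.

```bash
python3 -c "
from workcell import env
print(env.job_done())"
```

```text
the job is handed in; nothing more can be done
None
```

I handed the job in at about 30 s: the lid is home, the ring is latched and stays shut by itself, and the pliers lie flat about 170 mm from the canister; the hand-in returned no verdict.

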